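# One stroke of the hand press

## Task

Stand the loose steel hub, flange down and upright, in the open nest of the hand press between the ram and the brass pad, and let go of it. Then turn the flywheel by its handle one full revolution counter-clockwise (seen from above), so that the ram presses the hub home and draws back, until you feel the wheel's pin bear on the sprung stop; leave it resting there, pressing gently (never hard) on the stop. Let go and disturb nothing else.

Things in the scene. Friction and masses are not known exactly. Their poses are not given: they have to be found in the camera images.
- press: Fixed dark cast-iron bench press; yaw varies. Origin on the bench under the flywheel's axis, z up, y the way the ram pushes, x across. Foot 150 x 170 mm. Along +y a bed 88 mm wide reaches to y = 304 mm, its top at z = 20 mm, with two steel rails along y, 47 mm apart, tops at z = 32 mm; they run on past the brass pad.
- nest (a point): On the bed's top (z = 20 mm), the middle of the nest: midway between the rails and midway between the ram's face (37 mm to -y) and the brass pad's (37 mm to +y), both 14 mm high. Axes as the press. The hub's underside centre belongs here, within about 10 mm along y; across x the rails leave the flange 1.5 mm on each side. From the press origin: y = 187 mm.
- axle (a point): On the flywheel's vertical axle, 105 mm above the bench (top of the wheel's rim), straight above the press origin; axes as the press. The wheel is a level disc of 100 mm radius, its underside at z = 87 mm, hub nut up to 114 mm.
- ram: Flat steel ram between the rails, 45 mm wide, 14 mm high. Origin at the foot of its front face, at rest at y = 150 mm in the press frame. Half a turn of the wheel drives it out 50 mm, a full turn brings it back. It pushes hub and stiff brass pad (15 N) on together; they stay there, the hub then about 35 mm to the +y side of the nest point.
- flywheel (a joint): Turn of the flywheel in rad, growing counter-clockwise seen from above; starts at 0 to 0.12. At 0 the handle and the rim pin both lie to the press's -y from the axle. A revolution is 6.28. Stiff: about 0.35 N m, so 5 N at the handle, up to 7 N more while the ram pushes; stays where it is left.
- handle (a point): Middle of the wheel's upright round black handle: 26 mm diameter, 48 mm tall, free to spin about its own axis, its centre 75 mm from the axle. This point is 132.5 mm above the bench, 24 mm below the handle's top; the wheel's surface below is at 105 mm.
- lug: Upright steel pin, 12 mm diameter, under a tab on the wheel's rim, on the same radius as the handle, 114 mm from the axle; turns with the wheel. The origin is on the axle, not in the pin: the pin lies 114 mm along this frame's -y.
- stop: Bracket on the press's -y side, origin and axes as the press; lower than the wheel's top. In the last 0.4 rad of the turn the pin first pushes its sliding block freely (under 1 N), then against a spring, 3.5 N per mm, 7 mm long. A screw sets where the spring begins: unmeasured, anywhere in 6.1 to 6.46 rad of the wheel: feel for it. Keep pin on stop below 14 N; let go, about 3 N remain.
- hub: Loose turned steel hub, about 0.3 kg, standing on the bench: flange 44 mm diameter and 18 mm thick, above it a plain round spigot of 24 mm diameter up to 50 mm. Origin at the centre of the flange's underside, z up along the spigot.
- cup: Bystander: small open steel cup, 60 mm across, 34 mm tall. Leave alone.
- spanner: Bystander: steel spanner, 170 mm long, lying flat. Leave alone.
- striker: Bystander: flint striker of bent steel wire, 215 mm long, lying flat. Leave alone.
Mind the look-alikes: they are no part of the job. What is shaped like the hub but black or orange is not meant.

How it is judged:
On the way, in this order (a step that is already met when the one before it is completed fails the run):
1. the hub stands in the nest, on the bed between the rails, let go, before the wheel is turned (x of hub in the frame of nest between -0.004 and 0.004 m and y of hub in the frame of nest between -0.018 and 0.018 m and z of hub in the frame of nest below 0.003 m and angle between hub's own z axis and vertical below 0.1 rad and contact force between hub and the fingers below 0.1 N and value of joint flywheel below 0.5 rad), for 0.2 s.
2. at half a turn the ram presses the hub home against the pad (contact force between ram and hub above 3 N and y of hub in the frame of nest above 0.028 m and value of joint flywheel above 2.4 rad), for 0.02 s.
3. the wheel has come round and its pin bears on the sprung stop (value of joint flywheel above 6.05 rad and contact force between lug and stop above 1.5 N), for 0.2 s.
At the end, for the whole second after the job is handed in: The flywheel has made its one revolution (joint beyond 6.05 rad), is still, and its pin rests on the sprung stop with more than 1 N; the ram is back within 4 mm of rest; the hub stands upright on the bed, pressed home 31 to 42 mm to the +y side of the nest point (value of joint flywheel above 6.05 rad and contact force between lug and stop above 1 N and velocity of joint flywheel between -0.03 and 0.03 rad/s and y of hub in the frame of nest between 0.031 and 0.042 m and z of hub in the frame of nest below 0.003 m and angle between hub's own z axis and vertical below 0.1 rad and y of ram in the frame of press below 0.154 m and linear speed of hub below 0.02 m/s); the robot touches nothing.
It fails at once if the pin is forced on the stop with more than 14 N (contact force between lug and stop above 14 N).
It fails at once if the cup is disturbed by more than 20 mm (distance of cup from where it was at the start of the episode above 0.02 m).
It fails at once if the spanner is disturbed by more than 20 mm (distance of spanner from where it was at the start of the episode above 0.02 m).
It fails at once if the striker is disturbed by more than 20 mm (distance of striker from where it was at the start of the episode above 0.02 m).
It also fails if it takes over 72 s, if anything falls off the work surface, if the arm or the gripper's body presses on something with over 40 N, if the wrist force passes 120 N, or if a joint passes its speed limit or range.

## Robot

A 6-joint arm with a two-finger parallel gripper is mounted at the origin on the work surface. World frame = base frame: x ahead of the robot, y to its left, z up, the work surface at z = 0. Lengths are in m, angles in rad, forces in N, time in s.
With the tool pointing down it reaches from about 0.275 to 1 m from the base axis. Payload 8.4 kg.
Tool frame: the origin (TCP) lies on the centre line of the jaws, within the pads' length; the fingertips stand 17 mm ahead of it and the grasp point (between the pads) lies 2 mm behind it (bot.tcp_to_tips is the z of the fingertips in the tool frame, in m); z points along the fingers, y is the line along which they close (so a half turn about z gives the same grasp; the last joint's range is limited). The gripper opens to 85 mm and grips with 20 to 120 N. Pads are 22 mm wide; open, the fingers measure 114 mm over their backs; the gripper's body (76 mm by 85 mm) begins 54 mm behind the grasp point. The pads swing forward as they close: fully open they stand 13 mm farther back than shut.
Start: joints at [-1.305, 0.353, 1.633, -0, 1.155, -0.002], TCP at [0.165, -0.603, 0.248] pointing down, gripper open.
Joint ranges: [-2.63, 2.63], [-0.92, 2.1], [0.06, 2.66], [-1.3, 4.44], [0, 2.69], [-3.02, 3.02]. Speed limits (rad/s): [2.22, 2.22, 2.79, 3.14, 3.14, 3.14].

## Interface

Orientations are given as a unit quaternion [x, y, z, w].
In Python, from workcell import bot, hand, kinematics, get_obs, vision, hand_in gives the robot as it stands. The module is installed in compiled form; this text tells all that it offers. Calls block until the motion is done:
- bot.reach(position, orientation): joint-space move of the TCP to a pose.
- bot.servo_line(position, ori=None, velocity=0.15): straight line of the TCP; ori=None keeps the orientation; velocity is the mean speed in m/s.
- bot.goto_joints(angles): joint-space move.
- hand.move_gripper(opening, strength=None): finger opening in m; strength is the grip in N (None keeps the last); returns when the fingers have stopped.
- bot.dwell(seconds).
- kinematics.solve_ik(position, orientation): joint angles nearest the present ones, or None.
- get_obs(): the state.
- vision.read_camera(name): name is "scene" or "top" or "wrist"; returns a dict with "frame" (420x560x3 uint8, red, green, blue), "intrinsics" (3x3 intrinsics, pixels), "view" (4x4, takes a point from world to camera coordinates). Camera axes: x right, y down, z forward; pixel columns grow to the right and rows downward; lengths in m; the calibration is good to about 2 mm. The wrist camera is an equidistant fisheye: a pixel r from the principal point sees the ray r / f radians off the axis. A picture is of the moment at which its call begins. There is no depth.
A pose or a line that the arm cannot do raises bot.IKError and nothing moves.
- hand_in(): hands the job in; it is judged then, once.
The state is a dict: "time_s": time; "joint_pos": joint angles; "joint_vel": joint speeds; "joint_efforts": joint torques, N m; "position": TCP position; "orientation": TCP orientation; "wrist_force": force on the tool from outside, world axes, zero at the start; "ft_torque": the same for the moment, N m; "gripper_width": finger opening in m; "grip_force": force on a finger pad.
Only numpy, scipy, OpenCV 4.12 (cv2) and the standard library are available. Lean on these libraries where they do the work, as an engineer would, in place of code of your own. Each camera call takes 0.05 s, during which the arm holds its last target. There are 200 camera calls.

## Working session

There is one attempt and no reset: what is moved stays moved. The work goes in short steps, each a Python script; the robot and the scene stay as the last script left them, time stands still between calls to the robot, and variables do not carry over. Pictures are saved under pics/ and viewed, at most 10 in all, crops included, and the job is handed in when it is done.

```bash
mkdir -p pics
cat > h.py <<'E'
import numpy as np, cv2
from workcell import bot, hand, kinematics, get_obs, vision, hand_in
def snap(n,f=None):
    c=vision.read_camera(n)
    if f: cv2.imwrite('pics/'+f,cv2.cvtColor(c['frame'],cv2.COLOR_RGB2BGR))
    return c
def ray(c,u,v,z):
    K=np.array(c['intrinsics']);V=np.array(c['view']);R=V[:3,:3];t=V[:3,3]
    x=np.array([(u-K[0,2])/K[0,0],(v-K[1,2])/K[1,1],1.])
    o=-R.T@t;d=R.T@x
    return o+d*(z-o[2])/d[2]
def proj(c,p):
    K=np.array(c['intrinsics']);V=np.array(c['view'])
    q=V[:3,:3]@np.asarray(p)+V[:3,3];return (K@q)[:2]/q[2]
def down(yaw): # tool z down, tool y axis (closing) heading yaw from world +y...
    from scipy.spatial.transform import Rotation as R
    return (R.from_euler('z',yaw)*R.from_euler('x',np.pi)).as_quat()
E
python3 - <<'E'
from h import *
for n in('scene','top'):
    c=snap(n,n+'0.png'); print(n,np.round(c['intrinsics'],1).tolist(),np.round(c['view'],3).tolist())
    np.savez('cam_'+n,intrinsics=c['intrinsics'],view=c['view'])
o=get_obs();print({k:np.round(v,3) for k,v in o.items()})
E
```

```text
scene [[379.5, 0.0, 280.3], [0.0, 379.5, 207.8], [0.0, 0.0, 1.0]] [[-0.475, 0.88, -0.022, 0.261], [0.506, 0.253, -0.824, -0.155], [-0.719, -0.403, -0.566, 1.497], [0.0, 0.0, 0.0, 1.0]]
top [[500.6, 0.0, 284.2], [0.0, 500.6, 220.0], [0.0, 0.0, 1.0]] [[0.01, -1.0, 0.004, -0.016], [-0.998, -0.01, -0.057, 0.481], [0.057, -0.004, -0.998, 1.569], [0.0, 0.0, 0.0, 1.0]]
{'time_s': np.float64(0.1), 'joint_pos': array([-1.305,  0.354,  1.634,  0.   ,  1.155, -0.002]), 'joint_vel': array([-0.   , -0.002, -0.002,  0.001,  0.   , -0.   ]), 'joint_efforts': array([ 1.0000e-03, -6.0636e+01, -3.4282e+01,  0.0000e+00,  4.0000e-03,
        0.0000e+00]), 'position': array([ 0.165, -0.602,  0.248]), 'orientation': array([ 0.991,  0.133, -0.   , -0.001]), 'wrist_force': array([-0.2  ,  0.675, -0.589]), 'ft_torque': array([0.032, 0.001, 0.033]), 'grip_force': np.float64(0.0), 'gripper_width': np.float64(0.086)}
```

View pics/top0.png

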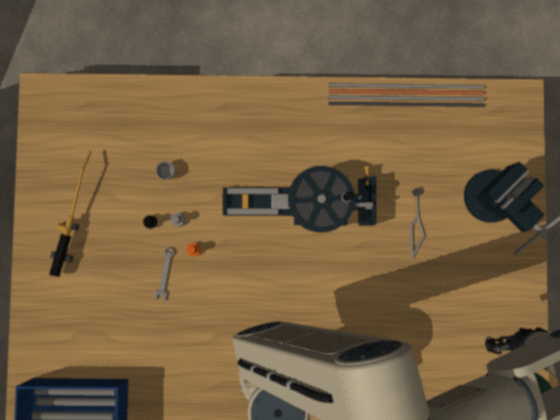

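View pics/scene0.png

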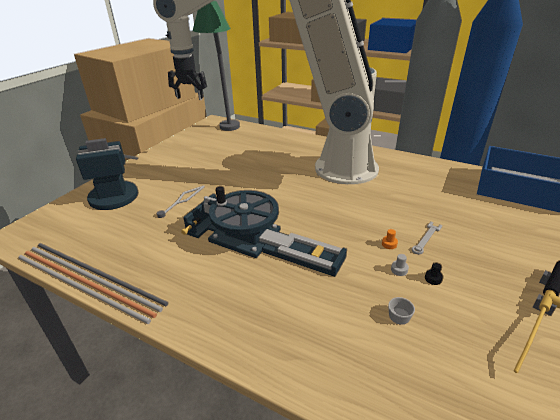

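The top view shows the wheel at about (321,199), the handle at (349,197), the nest at about (263,201), the grey hub at (178,219), the orange one at (193,249) and the black one at (151,221). I'll zoom in on the press and the hub.

Run:
```python
from h import *
t=cv2.imread('pics/top0.png')
a=cv2.resize(t[155:245,210:390],None,fx=4.4,fy=4.4,interpolation=cv2.INTER_CUBIC)
b=cv2.resize(t[190:240,140:240],None,fx=4,fy=4,interpolation=cv2.INTER_CUBIC)
s=cv2.imread('pics/scene0.png')
d=cv2.resize(s[240:290,370:465],None,fx=4,fy=4,interpolation=cv2.INTER_CUBIC)
im=np.zeros((600,800,3),np.uint8);im[:396,:792]=a;im[400:600,:400]=b;im[400:600,410:790]=d
cv2.imwrite('pics/z1.png',im)
class C(dict):pass
c=np.load('cam_top.npz');s=np.load('cam_scene.npz')
print('axle',ray(c,321,199,.105),'hub top',ray(c,178,219,.05), 'scene hub base', ray(s,399,272,0.0))
```

```text
axle [ 0.53938608 -0.11974118  0.105     ] hub top [0.47823946 0.31706508 0.05      ] scene hub base [0.4834648  0.32660264 0.        ]
```

View pics/z1.png

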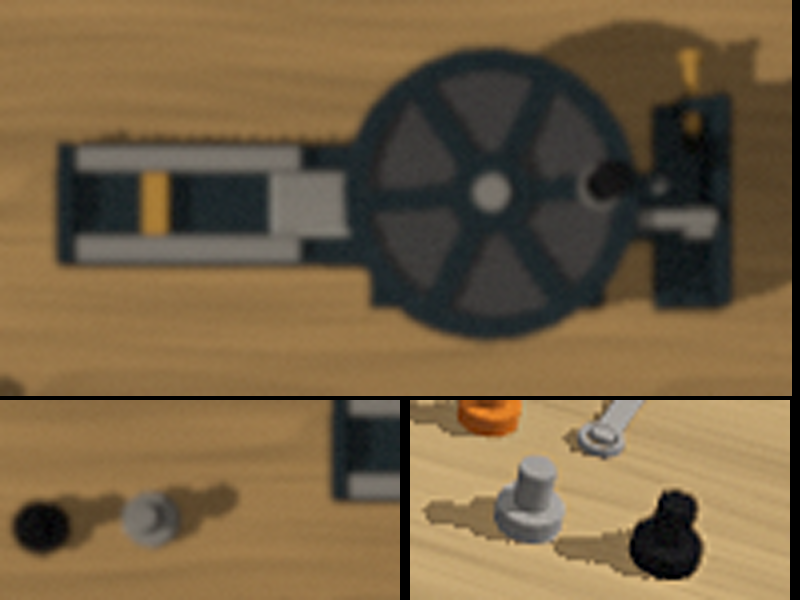

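Run:
```python
from h import *
c=np.load('cam_top.npz');s=np.load('cam_scene.npz')
f=lambda x,y,z,ox=210,oy=155,k=4.4,yo=0: ray(c,ox+(x+.5)/k-.5,oy+(y-yo+.5)/k-.5,z)
P=lambda n,v:print(n,np.round(v,4))
ax=f(491,192,.105);nut=f(491,192,.114);P('axle',ax)
rf=f(270,204,.034);bp=f(168,204,.034);P('ramface',rf);P('pad',bp);n=(rf+bp)/2;P('nest',n)
end=f(59,205,.02);P('bedend',end)
for nm,p in(('nest',n),('pad',bp),('ram',rf),('end',end)):
    d=p-ax;print(nm,'dist',np.hypot(*d[:2]),'yaw of +y',np.degrees(np.arctan2(d[1],d[0])))
h=f(604,180,.1565);P('handle top',h);d=h-ax;print(np.hypot(*d[:2]),np.degrees(np.arctan2(d[1],d[0])))
P('rails inner',f(168,172,.032));P('rails inner',f(168,236,.032));P('far',f(290,172,.032));P('far',f(290,236,.032))
P('hub flange',f(151,520,.018,140,190,4,400)); P('hub spigot top',f(149,516,.05,140,190,4,400))
g=lambda x,y,z: ray(s,370+(x-410+.5)/4-.5,240+(y-400+.5)/4-.5,z)
P('scene spigot top',g(537,467,.05));P('scene flange top c',g(531,510,.018))
P('black',f(42,526,.018,140,190,4,400)); P('orange',ray(c,193,249,.03)); P('cup',ray(c,165,170,.034))
```

```text
axle [ 0.5416 -0.1203  0.105 ]
ramface [0.5386 0.0312 0.034 ]
pad [0.5379 0.1037 0.034 ]
nest [0.5382 0.0674 0.034 ]
bedend [0.5376 0.1827 0.02  ]
nest dist 0.187808526110703 yaw of +y 91.0394030713034
pad dist 0.22403947320276987 yaw of +y 90.96932437640619
ram dist 0.15157799428903737 yaw of +y 91.14298274062459
end dist 0.303095111983404 yaw of +y 90.75875208597714
handle top [ 0.5451 -0.1904  0.1565]
0.0701603813351333 -87.17341961991364
rails inner [0.5609 0.1041 0.032 ]
rails inner [0.5152 0.1035 0.032 ]
far [0.5618 0.0173 0.032 ]
far [0.5161 0.0168 0.032 ]
hub flange [0.4781 0.3257 0.018 ]
hub spigot top [0.4794 0.3206 0.05  ]
scene spigot top [0.4778 0.3237 0.05  ]
scene flange top c [0.4839 0.3263 0.018 ]
black [0.4724 0.4113 0.018 ]
orange [0.3862 0.2725 0.03  ]
cup [0.6326 0.3645 0.034 ]
```

```bash
cat >> h.py <<'E'
def wray(c,u,v,z):
    K=np.array(c['intrinsics']);V=np.array(c['view']);R=V[:3,:3];t=V[:3,3]
    a=np.array([(u-K[0,2])/K[0,0],(v-K[1,2])/K[1,1]]);r=np.hypot(*a)
    x=np.array([*(a/r*np.sin(r)),np.cos(r)]);o=-R.T@t;d=R.T@x
    return o+d*(z-o[2])/d[2]
def wproj(c,p):
    K=np.array(c['intrinsics']);V=np.array(c['view']);q=V[:3,:3]@np.asarray(p)+V[:3,3]
    r=np.hypot(*q[:2]);th=np.arctan2(r,q[2]);return K[:2,2]+K[0,0]*th*q[:2]/r
def load(f): return np.load(f)
def wsnap(f):
    c=snap('wrist',f+'.png');np.savez('cam_'+f,intrinsics=c['intrinsics'],view=c['view']);return c
E
python3 - <<'E'
from h import *
q=down(np.pi/2+.014)
bot.reach([.479,.324,.16],q)
c=wsnap('w1')
print(np.round(c['intrinsics'],1).tolist(), wproj(c,[.479,.324,.05]))
o=get_obs();print({k:np.round(v,3) for k,v in o.items()})
E
```

```text
[[325.2, 0.0, 281.8], [0.0, 325.2, 209.0], [0.0, 0.0, 1.0]] [281.01674404 211.19656522]
{'time_s': np.float64(3.575), 'joint_pos': array([ 0.591,  0.38 ,  1.813, -0.   ,  0.948,  0.578]), 'joint_vel': array([ 0.002, -0.   ,  0.002,  0.001, -0.001,  0.002]), 'joint_efforts': array([ 1.2100e-01, -5.7559e+01, -2.9351e+01,  4.0000e-03,  1.0000e-03,
       -0.0000e+00]), 'position': array([0.479, 0.324, 0.16 ]), 'orientation': array([0.702, 0.712, 0.   , 0.   ]), 'wrist_force': array([0.174, 0.801, 0.524]), 'ft_torque': array([0.025, 0.013, 0.002]), 'grip_force': np.float64(0.0), 'gripper_width': np.float64(0.085)}
```

View pics/w1.png

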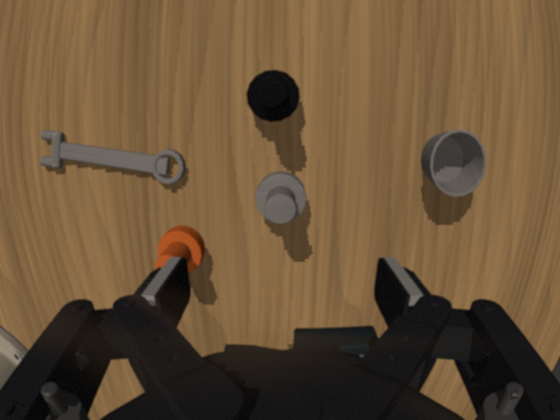

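The wrist view shows the spigot top at (281,208), about 2 mm to +y of the estimate. Next I'll grip the hub and carry it over the nest.

Run:
```python
from h import *
c=load('cam_w1.npz');print(wray(c,281,208,.05),wray(c,280.5,197,.018))
q=down(np.pi/2+.014)
bot.servo_line([.479,.326,.044],q,.1)
hand.move_gripper(.02,40); o=get_obs();print(o['gripper_width'],o['grip_force'],o['position'],o['wrist_force'])
bot.servo_line([.479,.326,.16],q,.1)
bot.reach([.5385,.0675,.16],q)
bot.servo_line([.5385,.0675,.100],q,.1)
o=get_obs();print(o['time_s'],o['gripper_width'],o['grip_force'],o['position'],o['wrist_force'])
c=wsnap('w2')
for s in (-.0235,.0235):
  for y in(.05,.09): print(s,y,wproj(c,[.5385+s,y,.032]))
print('ram',wproj(c,[.5385,.0305,.034]),'pad',wproj(c,[.5385,.1045,.034]))
```

```text
[0.47895683 0.32648606 0.05      ] [0.47840854 0.32734419 0.018     ]
0.022692419551065962 39.07380446442403 [0.47898635 0.32603188 0.04425442] [-2.88206555 -0.77656132  3.90959929]
8.575 0.022861808246125992 39.303904997650534 [0.53883911 0.0678063  0.100298  ] [-0.15897591  0.24595161 -3.05591032]
-0.0235 0.05 [244.25415156 255.40076907]
-0.0235 0.09 [242.92973964 195.18131179]
0.0235 0.05 [316.70044662 256.40082274]
0.0235 0.09 [319.73141771 196.26304363]
ram [280.08988985 283.9976205 ] pad [281.668787   172.65610039]
```

View pics/w2.png

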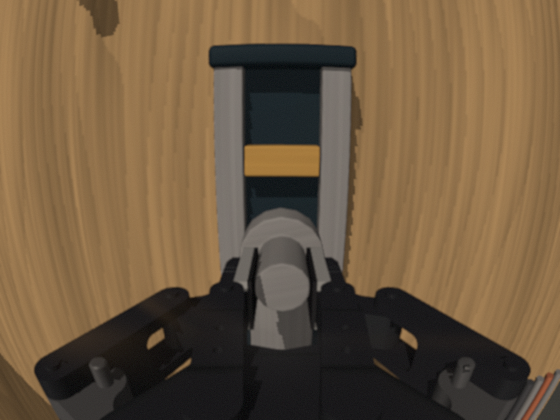

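The rails' inner edges appear at about x=244.5 and 319.5, within 1 mm of prediction. The pad's face is at row 177. I'll refine the rail edges numerically.

Run:
```python
from h import *
c=load('cam_w2.npz');im=cv2.imread('pics/w2.png',0).astype(float)
g=np.gradient(cv2.GaussianBlur(im,(0,0),1),axis=1)
for r in (100,120,135,185,195,205):
    cen=lambda a,b,s:(lambda w:(w*np.arange(a,b)).sum()/w.sum())(np.clip(s*g[r,a:b],0,None)**2)
    L=cen(236,252,-1);R=cen(312,328,1)
    # outer edges
    a=wray(c,L,r,.032);b=wray(c,R,r,.032)
    print(r,round(L,1),round(R,1),np.round([a[0],b[0],(a[0]+b[0])/2,b[0]-a[0],a[1]],4))
print('pad face',wray(c,282,177,.034))
# hub flange in picture: expected
p=get_obs()['position'];print('spigot top centre in tool axis', wproj(c,[p[0],p[1],p[2]+.006]))
```

```text
100 242.0 321.0 [0.5146 0.5609 0.5378 0.0463 0.1476]
120 242.2 320.8 [0.5148 0.5611 0.5379 0.0462 0.1356]
135 242.3 320.4 [0.5149 0.5611 0.538  0.0462 0.1267]
185 243.2 319.1 [0.5153 0.5613 0.5383 0.046  0.0964]
195 243.4 318.5 [0.5153 0.5612 0.5382 0.0459 0.0901]
205 243.6 318.6 [0.5153 0.5616 0.5384 0.0462 0.0838]
pad face [0.53873427 0.10188185 0.034     ]
spigot top centre in tool axis [281.5072208  289.19179125]
```

Run:
```python
from h import *
q=down(np.pi/2+.011)
x,y=.5384,.0655
bot.servo_line([x,y,.085],q,.05)
f0=get_obs()['wrist_force'];print(f0)
for z in (.080,.078,.076,.074,.072,.070,.068,.066,.065,.0645,.064,.0635):
    bot.servo_line([x,y,z],q,.03); o=get_obs(); d=o['wrist_force']-f0
    print(z,np.round(o['position'],4),np.round(d,1))
    if abs(d[2])>6: break
print(o['time_s'])
```

```text
[-0.1860544  -1.03779664 -2.09067898]
0.08 [0.5383 0.0655 0.0798] [ 0.4  1.5 -0.8]
0.078 [0.5384 0.0655 0.0779] [ 0.7  0.9 -0. ]
0.076 [0.5383 0.0655 0.0759] [-0.1  1.2 -1.5]
0.074 [0.5383 0.0655 0.0739] [ 0.1  1.6 -1.1]
0.072 [0.5383 0.0655 0.0719] [ 0.2  1.8 -0.9]
0.07 [0.5383 0.0655 0.0699] [ 0.3  0.9 -1.1]
0.068 [0.5383 0.0655 0.0679] [ 1.   0.7 -1. ]
0.066 [0.5383 0.0655 0.0659] [ 0.8  1.4 -1. ]
0.065 [0.5384 0.0655 0.065 ] [ 1.3  1.7 -1.4]
0.0645 [0.5384 0.0655 0.0645] [-0.3  1.1 -1.1]
0.064 [0.5384 0.0655 0.0643] [-2.1  1.5  4.5]
0.0635 [0.5384 0.0655 0.0642] [-3.9  0.8 11.5]
12.1417
```

The hub is sitting on the bed. I'll release it, rise and check.

Run:
```python
from h import *
q=down(np.pi/2+.011)
hand.move_gripper(.06)
p=get_obs()['position']
bot.servo_line([p[0],p[1],.11],q,.08)
bot.servo_line([p[0],p[1]-.02,.20],q,.15)
c=wsnap('w3')
for P in([.5386,.066,.07],[.5386,.066,.038]): print(wproj(c,P))
print(get_obs()['time_s'])
```

```text
[282.97447358 180.37977706]
[282.9421863  173.88118306]
14.1417
```

View pics/w3.png

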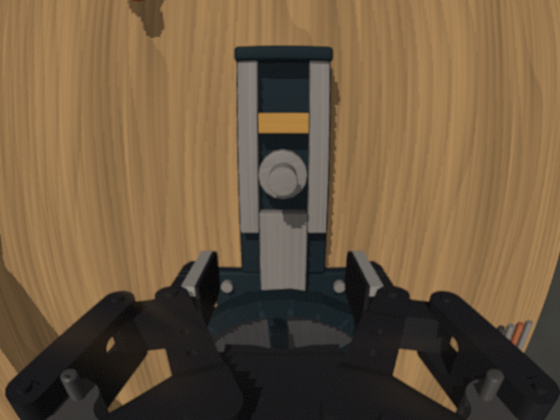

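The hub is at (283,175), upright between the rails and between the ram (row 210) and the pad (row 133). Next is the handle.

Run:
```python
from h import *
q=down(np.pi/2+.011)
bot.servo_line([.5448,-.1954,.21],q,.25)
c=wsnap('w4')
print(wproj(c,[.5448,-.1954,.1565]),wproj(c,[.541,-.1207,.114]),get_obs()['time_s'])
```

```text
[281.82876254 240.32901743] [277.53869096 111.63662218] 15.3083
```

View pics/w4.png

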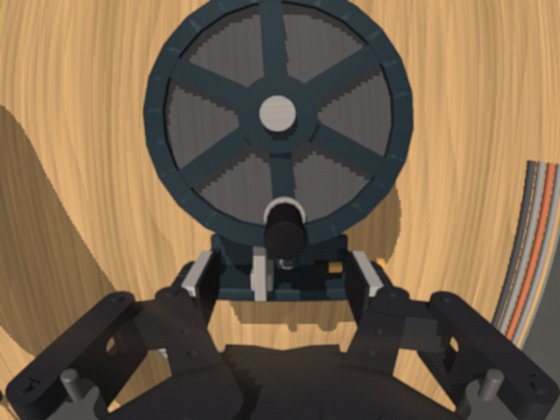

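The handle's top is at (285,239) and the nut is at (277,114).

Run:
```python
from h import *
c=load('cam_w4.npz')
h=wray(c,285,239,.1565);n=wray(c,277,114,.114);print(h,n,np.hypot(*(h-n)[:2]))
q=down(np.pi/2+.011)
bot.servo_line([h[0],h[1],.17],q,.15);bot.servo_line([h[0],h[1],.135],q,.08)
o=get_obs();print(o['position'],o['wrist_force'])
hand.move_gripper(.02,60);o=get_obs();print(o['position'],o['wrist_force'],o['gripper_width'],o['grip_force'],o['time_s'])
```

```text
[ 0.54664212 -0.19454613  0.1565    ] [ 0.54065661 -0.1223058   0.114     ] 0.07248787444298652
[ 0.54657548 -0.194592    0.13475121] [-0.28921786 -0.2319744   0.17677672]
[ 0.54682675 -0.19465595  0.1357419 ] [-1.33791479  0.43562075  6.62574675] 0.024943590392840175 58.8772439584136 16.725
```

```bash
cat > crank.py <<'E'
from h import *
q=down(np.pi/2+.011);A=np.array([.541,-.121]);Y=.011;Z=.135
er=lambda t:np.array([np.sin(t+Y),-np.cos(t+Y)]);et=lambda t:np.array([np.cos(t+Y),np.sin(t+Y)])
def wheel():
    d=get_obs()['position'][:2]-A;return np.arctan2(d[0],-d[1])-Y
def force(t,n=1):
    F=[]
    for i in range(n):
        if i: bot.dwell(.02)
        F.append(get_obs()['wrist_force'])
    F=np.mean(F,0);return F[:2]@er(t),-F[:2]@et(t),F[2]
def run(t0,t1,step,r,fmax=40,every=5,v=.06,n=1,base=None,dF=None):
    i=0
    for t in np.linspace(t0,t1,max(2,round((t1-t0)/step)+1))[1:]:
        bot.servo_line([*(A+r*er(t)),Z],q,v);fr,ft,fz=force(t,n)
        r+=np.clip(4e-5*fr,-.001,.001)
        i+=1
        if i%every==0:
            w=wheel();print(round(t,3),'w',round(w%(2*np.pi),3),'r',round(r,4),'F',np.round([fr,ft,fz],1))
        if max(abs(fr),abs(ft))>fmax: print('ABORT',t,fr,ft);break
    return t,r
E
python3 - <<'E'
from crank import *
d=get_obs()['position'][:2]-A;r=np.hypot(*d);t0=wheel();print(t0,r)
t,r=run(t0,1.6,.1,r,every=2)
o=get_obs();print(t,r,o['time_s'],o['gripper_width'])
E
```

```text
0.06794328779846057 0.0738860577405153
0.272 w 0.282 r 0.0737 F [-2.7 -0.5  6.1]
0.476 w 0.485 r 0.0736 F [-0.9 -1.4  6.4]
0.681 w 0.688 r 0.0735 F [-1.9 -0.9  5.5]
0.885 w 0.891 r 0.0733 F [-1.4 -0.7  5.9]
1.089 w 1.093 r 0.0733 F [-0.  -1.   5.2]
1.294 w 1.294 r 0.0734 F [1.4 0.4 5.4]
1.498 w 1.497 r 0.0735 F [1.2 0.2 6. ]
1.6 0.07354713724893498 20.85 0.024273873081505182
```

Run:
```python
from h import *
c=snap('scene');im=cv2.cvtColor(c['frame'],cv2.COLOR_RGB2BGR)[130:290,150:370]
cv2.imwrite('pics/s2.png',cv2.resize(im,None,fx=3,fy=3,interpolation=cv2.INTER_CUBIC))
```

```text
(no output)
```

View pics/s2.png

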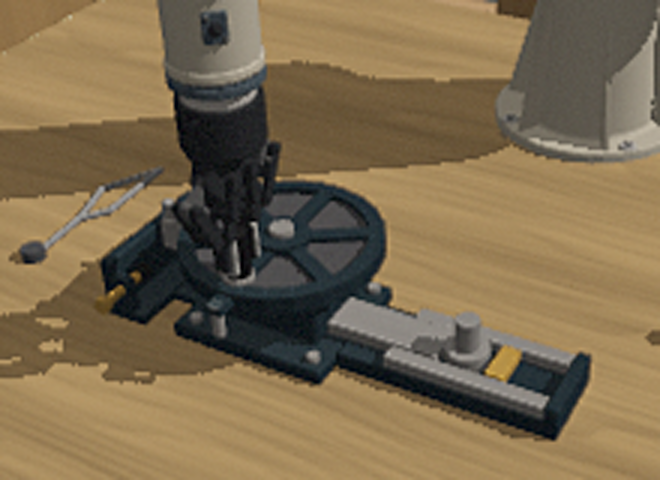

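The wheel has followed to about 1.6 rad and the ram is moving out towards the hub. I'll continue.

Run:
```python
from crank import *
t,r=run(1.6,5.75,.1,.0735,every=3)
o=get_obs();print(t,r,o['time_s'],o['gripper_width'],o['position'])
```

```text
1.896 w 1.881 r 0.0738 F [2.  4.4 3.4]
2.193 w 2.167 r 0.0741 F [1.9 7.9 1.2]
2.489 w 2.461 r 0.0744 F [2.8 6.5 1. ]
2.786 w 2.757 r 0.0749 F [3.7 8.  0.5]
3.082 w 3.058 r 0.0754 F [4.3 5.2 3.7]
3.379 w 3.371 r 0.0759 F [ 4.5 -0.1  8.7]
3.675 w 3.673 r 0.0762 F [ 2.2 -1.2 10.2]
3.971 w 3.971 r 0.0763 F [ 0.2 -2.1 11.5]
4.268 w 4.27 r 0.0764 F [ 0.9 -1.9 10.1]
4.564 w 4.569 r 0.0764 F [-0.6 -1.7  8.3]
4.861 w 4.87 r 0.0763 F [-1.4 -1.5  7.1]
5.157 w 5.169 r 0.076 F [-2.6 -1.9  5.8]
5.454 w 5.466 r 0.0755 F [-3.5 -1.7  7.3]
5.75 w 5.761 r 0.075 F [-4.6 -1.   8.1]
5.75 0.07499535174442218 32.45 0.024546773147753456 [ 0.50455953 -0.18589106  0.13570467]
```

Run:
```python
from crank import *
t,r=run(5.75,6.04,.05,.075,every=2)
base=np.mean([force(t,4)[1]]);T=get_obs()['time_s'];print('base',base,T)
i=0
while t<6.56:
    t+=.006; bot.servo_line([*(A+r*er(t)),Z],q,.02);fr,ft,fz=force(t,3);r+=np.clip(2e-5*fr,-.0005,.0005)
    i+=1;d=ft-base
    if i%8==0 or d>2: print(round(t,3),round(wheel()%(2*np.pi),3),round(r,4),np.round([fr,d,fz],1),round(get_obs()['time_s'],1))
    if d>8.5 or get_obs()['time_s']>62: break
print(t,r,get_obs()['time_s'])
```

```text
5.847 w 5.848 r 0.0747 F [-3.4  1.1 11. ]
5.943 w 5.943 r 0.0745 F [-2.   1.  10.9]
6.04 w 6.039 r 0.0743 F [-1.9  1.5 11.8]
base 2.1233709447972817 34.0
6.052 6.042 0.0743 [-1.5  2.7 13.3] 34.6
6.058 6.047 0.0743 [-1.1  2.3 14.3] 34.9
6.064 6.052 0.0742 [-1.5  2.9 14. ] 35.1
6.07 6.058 0.0742 [-0.8  2.7 14.4] 35.4
6.076 6.064 0.0742 [-1.2  2.8 14.3] 35.7
6.082 6.07 0.0742 [-0.9  2.9 13.6] 36.0
6.088 6.077 0.0742 [-0.1  3.1 14.2] 36.3
6.094 6.083 0.0742 [-0.3  2.3 14.1] 36.5
6.1 6.088 0.0742 [-0.4  2.7 14.6] 36.8
6.106 6.094 0.0741 [-0.8  3.2 13.9] 37.1
6.112 6.1 0.0741 [-0.2  2.9 13.8] 37.4
6.118 6.106 0.0741 [-0.7  2.6 14. ] 37.7
6.124 6.112 0.0741 [-0.4  2.9 13.9] 38.0
6.13 6.118 0.0741 [-0.2  2.7 14.1] 38.2
6.136 6.124 0.0741 [-1.   3.  13.6] 38.5
6.142 6.13 0.0741 [-0.4  2.9 14.2] 38.8
6.148 6.137 0.0741 [-0.5  2.7 14.3] 39.1
6.154 6.143 0.0741 [-0.9  2.9 13.9] 39.4
6.16 6.149 0.0741 [-0.1  2.9 13.4] 39.7
6.166 6.154 0.074 [-0.4  3.1 13.7] 40.0
6.172 6.161 0.074 [-0.4  2.9 14.1] 40.2
6.178 6.167 0.074 [-0.4  3.  14.2] 40.5
6.184 6.172 0.074 [-0.3  3.1 14.1] 40.8
6.19 6.178 0.074
[... 1185 characters left out ...]
49.3
6.37 0.076 0.0739 [ 0.3  3.2 13.4] 49.6
6.376 0.081 0.0739 [-0.5  3.  13.4] 49.9
6.382 0.088 0.0739 [ 0.3  2.6 13.5] 50.1
6.388 0.093 0.0739 [-0.1  2.7 13.3] 50.4
6.394 0.099 0.0739 [-0.2  3.2 13.3] 50.7
6.4 0.106 0.0739 [-0.1  2.9 14.1] 51.0
6.406 0.111 0.0739 [-0.4  3.2 12.9] 51.3
6.412 0.117 0.0739 [-0.1  2.5 13.2] 51.6
6.418 0.124 0.0739 [-0.2  3.2 12.8] 51.9
6.424 0.129 0.0739 [-0.4  2.3 13.5] 52.1
6.43 0.135 0.0739 [ 0.   3.2 13.1] 52.4
6.436 0.138 0.0738 [-0.5  4.  13.9] 52.7
6.442 0.14 0.0738 [-0.3  5.2 14.3] 53.0
6.448 0.142 0.0738 [ 0.3  6.4 15.4] 53.3
6.454 0.145 0.0738 [ 0.3  7.3 16.6] 53.5
6.46 0.147 0.0739 [ 0.7  9.2 17.6] 53.8
6.460000000000016 0.07386019252979506 53.8333
```

The spring began at about 6.42 rad, and the pin now presses with roughly 4 N. I'll ease the tangential load off, open the jaws and retreat.

Run:
```python
from crank import *
t,r=6.454,.0739
bot.servo_line([*(A+r*er(t)),Z],q,.02);print(wheel(),force(t,3))
bot.dwell(.2)
hand.move_gripper(.06);print(wheel(),force(t,2))
p=get_obs()['position'];bot.servo_line([p[0],p[1],.21],q,.1)
c=wsnap('w5');snap('scene','s3.png')
s=cv2.imread('pics/s3.png')[130:290,150:370];w=cv2.imread('pics/w5.png')
im=np.zeros((480,800,3),np.uint8);im[:320,:440]=cv2.resize(s,(440,320));im[:270,440:]=cv2.resize(w,(360,270));cv2.imwrite('pics/fin.png',im)
o=get_obs();print(o['time_s'],o['wrist_force'],wproj(c,[*(A+.075*er(6.43)),.1565]))
```

```text
0.1463614203194604 (np.float64(-0.2907745796063072), np.float64(9.118073993493374), np.float64(16.1934759662001))
0.16986977768597006 (np.float64(0.46095614864885354), np.float64(0.2129036894996666), np.float64(-0.03701430889707945))
55.7667 [-0.65458575 -0.35565764 -0.56842761] [279.49577439 241.41547019]
```

View pics/fin.png

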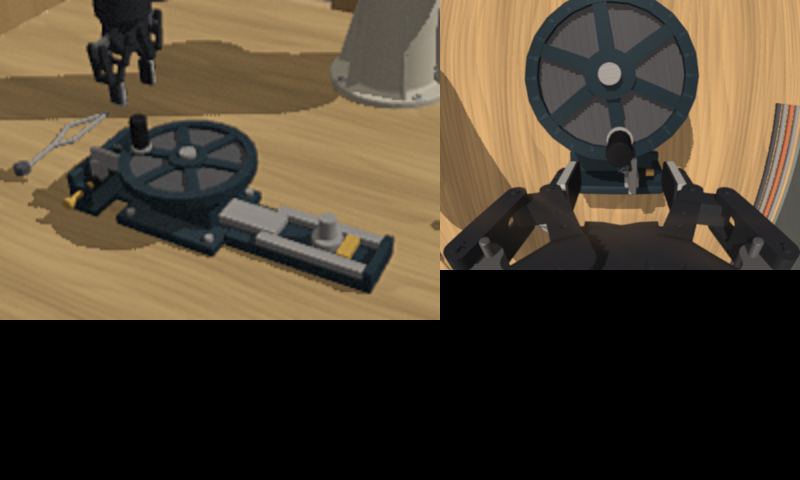

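The final picture shows the hub upright next to the pad and the ram drawn back. The handle is at about (279,232) in the wrist image, in line with 6.43 rad (predicted column 279.5). Nothing is touching the robot.

```bash
python3 -c "
from h import *
print(hand_in())"
```

```text
the job is handed in; nothing more can be done
None
```

I stood the hub in the nest and turned the wheel one full revolution to about 6.43 rad. The ram pressed the hub home and drew back. I then let go with the pin resting on the sprung stop (about 4 N just before release, by my estimate) and handed the job in after about 56 s; no verdict was returned.

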